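# Set the board fixture to its gauge mark with the knurled wheel

### The arm

A 6-joint arm with a two-finger parallel gripper is mounted at the origin on the work surface. World frame = base frame: x ahead of the robot, y to its left, z up, the work surface at z = 0. Lengths are in m, angles in rad, forces in N, time in s.
With the tool pointing down it reaches from about 0.4 to 0.925 m from the base axis. Payload 12.5 kg.
Tool frame: the origin (TCP) lies midway between the tips of the shut fingers; the grasp point (between the pads) lies 19 mm behind it; z points along the fingers, y is the direction in which the jaws open and shut (so a half turn about z gives the same grasp; the last joint's range is limited). The gripper opens to 95 mm and grips with 3 to 60 N. Pads are 20 mm wide; open, the fingers measure 119 mm over their backs; the gripper's body (75 mm by 180 mm) begins 59 mm behind the grasp point.
Start: joints at [1.128, 0.491, 1.559, -0, 1.092, -0.106], TCP at [0.207, 0.59, 0.215] pointing down, gripper open.
Joint ranges: [-3.1, 3.1], [-0.84, 2.19], [0.05, 2.79], [-1.13, 4.28], [0.06, 2.93], [-2.69, 2.69]. Speed limits (rad/s): [2.22, 2.22, 2.79, 3.14, 3.14, 3.14].

### API

Orientations are given as a rotation vector (axis times angle).
In Python, from workcell import bot gives the robot as it stands. The module is installed in compiled form; this text tells all that it offers.
- The arm moves only by the tool arm_command, never from a script. Its argument "targets" is a list of rows, each an object with "gripper": the opening, from 0 (shut) to 1 (fully open); "linear": the shift along the tool's x, y, z in mm, a list of three; "turn": the turn, a rotation vector about the tool's x, y, z in degrees, a list of three. A call has 1 to 20 rows; each row is the pose to reach, as a shift and turn from the pose commanded when the call began, along the tool's axes at that moment; what a row does not reach only later rows make up. A row lasts 1/10 s, in which the tool goes at most 50 mm and 8.59 degrees, less where a joint would pass 70% of its speed; a pose out of reach is approached as far as the arm can. A call with a gripper value outside its range is refused whole. The fingers move at their own pace and stop on an object; "force" is the grip in N (left out, the last holds). Time passes only in rows, so rows that repeat a pose let the fingers close. It gives the time, the measured TCP pose, the force and the opening at its end, in the units of the state.
- bot.get_obs(): the state, without advancing time (a new reading comes with each control period).
- bot.get_image(name): name is "scene" or "top"; returns (picture, depth): 400x640x3 uint8, red, green, blue; 400x640 float32, m along the optical axis (not along the pixel's ray), 0 where there is no reading.
- bot.get_calibration(name): a dict with "mtx" (3x3 intrinsics, pixels), "extrinsics" (4x4, takes a point from world to camera coordinates). Camera axes: x right, y down, z forward; pixel columns grow to the right and rows downward; lengths in m; the calibration is good to about 2 mm. A picture is of the moment at which its call begins. get_calibration takes no time and is no camera call.
- bot.sign_off(): hands the job in, once; it reports no verdict.
The state is a dict: "time": time; "joints": joint angles; "joint_vel": joint speeds; "joint_efforts": joint torques, N m; "tcp_pos": TCP position; "tool_rot": TCP orientation; "force": force on the tool from outside, world axes, zero at the start; "ft_torque": the same for the moment, N m; "grip_width": finger opening in m.
Only numpy, scipy, OpenCV 4.12 (cv2) and the standard library are available. Lean on these libraries where they do the work, as an engineer would, in place of code of your own. Each camera call takes 0.05 s, during which the arm holds its last target.

### The job

Set the board fixture for the next board: press a fingertip on top of the knurled wheel and roll it, stroke by stroke, until the moving rail's pointer stands tip to tip with the pointed mark on the gauge bar. Move the rail only by rolling the wheel, never by pushing it, and do not shift the mark or disturb, lift or carry the things lying about. Finish with the hand clear of everything.

Things in the scene. Friction and masses are not known exactly. Their poses are not given: they have to be found in the camera images.
- fixture: Board-width fixture, fixed: dark base plate 200 x 380 mm, above it on soft feet a grey bed (top 24 mm above the table) with two grey rails (tops at 62 mm), a white gauge bar and a knurled wheel. Origin under the base's centre, at table height; z up. The moving rail closes towards +y, to the fixed rail; the wheel is at the -y end; the gauge bar runs along the +x side.
- wheel_axle (a point): Centre of the knurled steel wheel (76 mm diameter, 24 mm wide), 74 mm above the table: the wheel's top is at 112 mm. Axle level, along the fixture's y; point axes as the fixture's. Cheeks at both sides end at axle height. When the wheel is pressed the whole bed with rails and gauge yields straight down: from about 2 N on, 1 mm per N, up to 6 mm; it rises again when let go.
- wheel: The knurled wheel, origin at its centre; turns about its y axis. Rolling its top towards the fixture's +x closes the gap, the other way opens it: 7 mm of rail travel per radian, about 1.8 mm per 10 mm rolled at the rim. It takes about 0.8 N at the rim, stays where it is left, and is turned by the friction of a fingertip pressing on it.
- jaw: Moving grey rail, 150 mm long across the fixture, 16 mm thick, driven by the wheel. Origin in the middle of its thickness, 32 mm above the table; axes as the fixture's.
- pointer (a point): Tip of the dark steel pointer on the moving rail, on the white gauge bar; 59 mm above the table; axes as the fixture's.
- mark_clip: Dark steel clip that carries the gauge mark, 16 mm wide, 11 mm tall on the gauge bar, at the bar's +x side; origin on the bar's top, below the mark's tip.
- mark (a point): Gauge mark: tip of the pointed dark steel clip on the gauge bar, opposite the pointer; 59 mm above the table; axes as the fixture's. The gap is right when pointer and mark stand tip to tip: the same place along the fixture's y. At the start the pointer is 16 to 42 mm short of it (-y side). The rail can run past it: the mark is no stop.
- screw_jar: Bystander, to be left alone: small clear screw jar with black cap, 32 mm across, 45 mm tall, standing on the table beside the wheel's end of the fixture; origin under it.
- bit_block: Bystander, to be left alone: black block 45 x 22 mm, 28 mm tall with its bits, on the table beside the wheel's end of the fixture; origin under it.
- board: Bystander, to be left alone: green circuit board 100 x 80 mm, lying on the table; origin under it.
- driver: Bystander, to be left alone: screwdriver lying on the table; origin under it.
- scanner: Bystander, to be left alone: grey and black hand scanner, about 150 mm long, 50 mm tall, lying on the table; origin under it.
- flux: Bystander, to be left alone: white bottle 44 mm across, 110 mm tall; origin under it.

How it is judged:
On the way:
1. a fingertip presses on the wheel while the rail moves in (contact force between wheel and the fingers above 0.5 N and distance of pointer from where it was at the start of the episode above 0.008 m), for 0.1 s.
At the end, for the whole second after the job is handed in: The pointer on the moving rail stands within 2.5 mm of the gauge mark along the fixture's y axis, the rail at rest, the mark not shifted by 3 mm or more (y of pointer in the frame of mark between -0.0025 and 0.0025 m and linear speed of jaw below 0.003 m/s and distance of mark from where it was at the start of the episode below 0.003 m); the robot touches nothing.
It fails at once if the moving rail is pushed directly by the robot (more than 1 N) (contact force between jaw and the fingers above 1 N or contact force between jaw and the arm above 1 N).
It fails at once if the robot pushes the gauge mark's clip (more than 1 N) (contact force between mark_clip and the fingers above 1 N or contact force between mark_clip and the arm above 1 N).
It fails at once if a bystander is moved by more than 20 mm, lifted or knocked over (distance of any of screw_jar, bit_block, board, driver, scanner, flux from where it was at the start of the episode above 0.02 m or angle between any of screw_jar, flux's own z axis and vertical above 0.5 rad).
It also fails if it takes over 48 s, if anything falls off the work surface, if the arm or the gripper's body presses on something with over 40 N, if the wrist force passes 120 N, or if a joint passes its speed limit or range.

## Working session

There is one attempt and no reset: what is moved stays moved. The work goes in short steps, Python scripts to look and compute and a tool call to move; the robot and the scene stay as the last step left them, time stands still between calls to the robot, and variables do not carry over. Pictures are saved under pics/ and viewed, and the job is handed in when it is done.

Besides the shell and the picture viewer there is one more tool, called after ">>>" by a JSON object that holds its "fn" and its "kwargs", one argument or row to a line. arm_command: Moves the arm, as the interface text tells. Its arguments: {"type":"object","properties":{"targets":{"type":"array"},"force":{"type":"number"}},"required":["targets"]}

```bash
mkdir -p pics; python3 - <<'E'
from workcell import bot
import cv2,numpy as np
for n in("scene","top"):
    im,d=bot.get_image(n); cv2.imwrite(f"pics/{n}0.png",im[:,:,::-1]); np.savez(f"{n}0.npz",im=im,d=d)
    c=bot.get_calibration(n); print(n,c["mtx"],c["extrinsics"])
print(bot.get_obs())
E
```

```text
scene [[471.84630077   0.         321.75098748]
 [  0.         471.84630077 193.63998063]
 [  0.           0.           1.        ]] [[ 0.86966428  0.49341943 -0.01487612 -0.46503594]
 [ 0.35121152 -0.63963374 -0.68375371 -0.14187964]
 [-0.34689264  0.58941152 -0.72956121  1.64757403]
 [ 0.          0.          0.          1.        ]]
top [[452.24432673   0.         319.64380744]
 [  0.         452.24432673 203.72848447]
 [  0.           0.           1.        ]] [[-0.01056507 -0.99987406 -0.01184206  0.02077532]
 [-0.99329337  0.01185769 -0.11501161  0.55215565]
 [ 0.11513755  0.01054753 -0.99329356  1.48143782]
 [ 0.          0.          0.          1.        ]]
{'time': 0.1, 'joints': array([ 1.12838689e+00,  4.91476971e-01,  1.55936844e+00, -5.88777543e-06,
        1.09171687e+00, -1.05601991e-01]), 'joint_vel': array([-0.00157542, -0.00105482, -0.00185679, -0.00167586,  0.00328232,
        0.0008255 ]), 'joint_efforts': array([ 1.89519742e-03, -6.13625765e+01, -2.58607364e+01,  6.93254918e-02,
        4.70473222e-02, -2.63178953e-05]), 'tcp_pos': array([0.20643795, 0.58969995, 0.21414096]), 'tool_rot': array([-5.26511386e-01, -3.09689702e+00,  1.46837304e-03]), 'force': array([0.18856766, 0.08557364, 0.6276666 ]), 'ft_torque': array([ 0.01894178, -0.00625791,  0.03514341]), 'grip_width': 0.0952400559089507}
```

View pics/scene0.png

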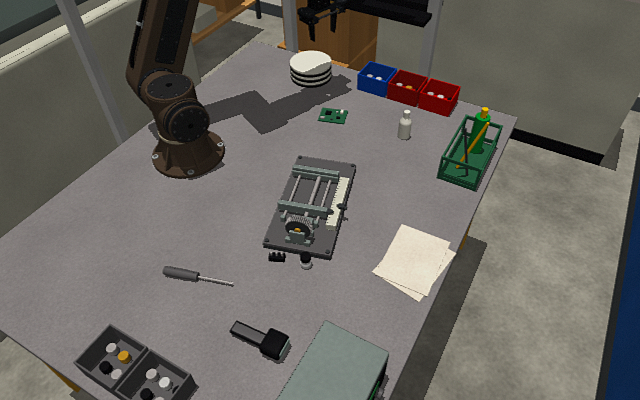

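View pics/top0.png

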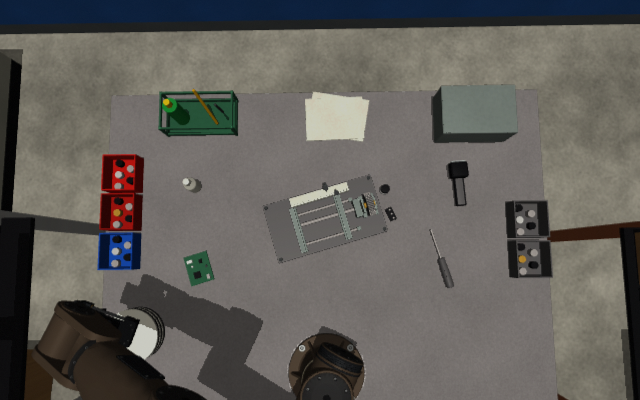

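The fixture is at about (325,218) in the top view, with the wheel end at its right, near (365,205). The jar (385,189) and block (391,214) stand beyond it. I'll zoom in on both views.

```bash
python3 - <<'E'
import cv2,numpy as np
a=cv2.imread("pics/top0.png")[165:270,255:405]; cv2.imwrite("pics/topz.png",cv2.resize(a,None,fx=5.3,fy=5.3,interpolation=cv2.INTER_CUBIC))
a=cv2.imread("pics/scene0.png")[150:275,255:365]; cv2.imwrite("pics/scenez.png",cv2.resize(a,None,fx=4.7,fy=4.7,interpolation=cv2.INTER_CUBIC))
E
```

```text
(no output)
```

View pics/topz.png

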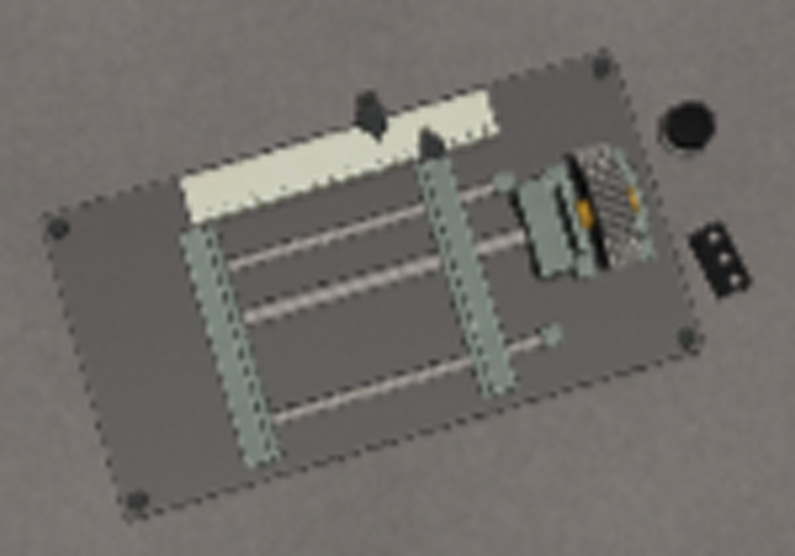

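View pics/scenez.png

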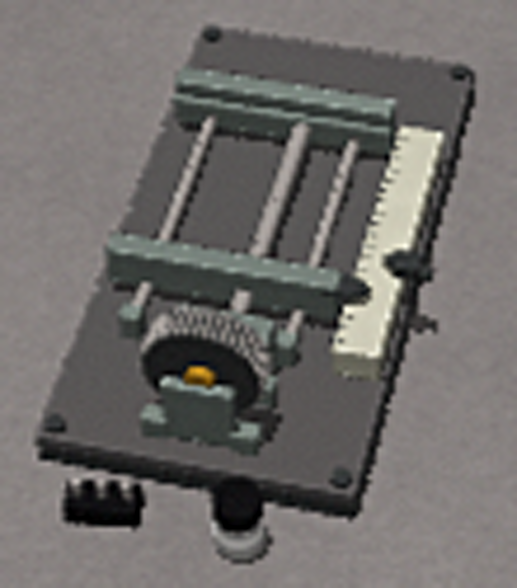

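Top zoom: pointer tip is near (430,130), mark tip near (376,138), wheel centre about (605,208), and the white gauge bar runs from (185,195) to (495,115). Next I'll convert these to world positions.

```bash
cat > h.py <<'E'
import cv2,numpy as np
from workcell import bot
def ray(n,uv,z):
    c=bot.get_calibration(n);K=c["mtx"];E=c["extrinsics"];R=E[:3,:3];t=E[:3,3]
    uv=np.atleast_2d(uv).astype(float);p=np.c_[uv,np.ones(len(uv))]@np.linalg.inv(K).T@R
    o=-R.T@t
    return o+p*((z-o[2])/p[:,2])[:,None]
def proj(n,P):
    c=bot.get_calibration(n);p=np.atleast_2d(P)@c["extrinsics"][:3,:3].T+c["extrinsics"][:3,3]
    q=p@c["mtx"].T;return q[:,:2]/q[:,2:]
def zt(p):return (np.array(p,float)+.5)/5.3-.5+[255,165]
def zs(p):return (np.array(p,float)+.5)/4.7-.5+[255,150]
E
python3 - <<'E'
from h import *
d=np.load("top0.npz");im=d["im"];D=d["d"]
c=bot.get_calibration("top");E=c["extrinsics"]
def z_at(u,v):
    dep=D[v,u];p=np.linalg.inv(c["mtx"])@[u,v,1]*dep
    return (E[:3,:3].T@(p-E[:3,3]))
for zp in [(340,160),(240,200),(630,300),(300,470),(605,180),(610,230),(470,300),(235,350),(550,230),(690,125),(720,260)]:
    u,v=np.round(zt(zp)).astype(int);print(zp,z_at(u,v).round(4))
cor=ray("top",zt([(45,215),(608,52),(700,345),(130,520)]),0.012);print(cor.round(4))
for a,b in((0,1),(1,2),(2,3),(3,0)):
    e=cor[b]-cor[a];print(np.linalg.norm(e),np.degrees(np.arctan2(e[1],e[0])))
print("centre",cor.mean(0))
# white bar
g=im.min(2).astype(int);m=((g>140)).astype(np.uint8);m[:, :270]=0;m[:,360:]=0;m[:175]=0;m[215:]=0
n,l,s,ce=cv2.connectedComponentsWithStats(m);print(s)
k=1+np.argmax(s[1:,4]);ys,xs=np.where(l==k);P=ray("top",np.c_[xs,ys],0.055)[:,:2]
r=cv2.minAreaRect((P*1000).astype(np.float32));print(r)
for nm,zz,h in(("top",(430,128),.059),("top",(377,140),.059)):print("tip",ray(nm,zt(zz),h))
for zz in((371,290),(386,263)):print("stip",ray("scene",zs(zz),.059))
print("wheel top",ray("top",zt([(600,150),(620,262),(575,155),(605,268)]),0.1))
E
```

```text
(340, 160) [0.5788 0.0161 0.0548]
(240, 200) [0.5572 0.0795 0.0464]
(630, 300) [ 0.493  -0.1631  0.0245]
(300, 470) [0.3888 0.0452 0.0215]
(605, 180) [ 0.5559 -0.1425  0.115 ]
(610, 230) [ 0.528  -0.1457  0.1079]
(470, 300) [ 0.4915 -0.0615  0.0589]
(235, 350) [0.4602 0.0824 0.0625]
(550, 230) [ 0.5326 -0.1106  0.069 ]
(690, 125) [ 0.6003 -0.2029  0.0489]
(720, 260) [ 0.5163 -0.2213  0.0193]
[[ 0.5521  0.2068  0.012 ]
 [ 0.6534 -0.1558  0.012 ]
 [ 0.4641 -0.2097  0.012 ]
 [ 0.3578  0.1524  0.012 ]]
0.3764733485164315 -74.39178325376409
0.19678808851885576 -164.09684016343195
0.377355508927791 106.36980611588966
0.20180130101851443 15.654831725534642
centre [ 0.50682328 -0.00155857  0.012     ]
[[     0      0    640    400 255500]
 [   289    182     60     25    471]
 [   344    201      1      1      1]
 [   347    200      1      1      1]
 [   330    205      2      1      2]
 [   333    204      2      1      2]
 [   323    207      2      1      2]
 [   327    206      1      1      1]
 [   316    209      2      1      2]
 [   320    208      1      1      1]
 [   352    209      2      1      2]
 [   310    211      1      1      1]
 [   313    210      2      1      2]
 [   345    211      3      1      3]
 [   349    210      2      1      2]
 [   303    213      1      1      1]
 [   306    212      2      1      2]
 [   300    214      1      1      1]
 [   335    214      3      1      3]]
((582.505126953125, 18.011932373046875), (28.70047378540039, 197.67782592773438), 16.14130401611328)
tip [[ 0.59832511 -0.03928324  0.059     ]]
tip [[ 0.59118979 -0.0062216   0.059     ]]
stip [[ 0.59668625 -0.03776578  0.059     ]]
stip [[ 0.59419752 -0.01355283  0.059     ]]
wheel top [[ 0.57752194 -0.14062739  0.1       ]
 [ 0.50950303 -0.15107308  0.1       ]
 [ 0.57465984 -0.12548524  0.1       ]
 [ 0.50599233 -0.14199484  0.1       ]]
```

```bash
python3 - <<'E'
import cv2,numpy as np
t=cv2.imread("pics/top0.png")[175:205,305:350]; s=cv2.imread("pics/scene0.png")[195:235,315:355]
A=cv2.resize(t,None,fx=13,fy=13,interpolation=cv2.INTER_NEAREST);B=cv2.resize(s,None,fx=13,fy=13,interpolation=cv2.INTER_NEAREST)
A=cv2.convertScaleAbs(A,alpha=1.1,beta=40)
cv2.imwrite("pics/tz2.png",A);cv2.imwrite("pics/sz2.png",cv2.convertScaleAbs(B,alpha=1.1,beta=40))
E
```

```text
(no output)
```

View pics/tz2.png

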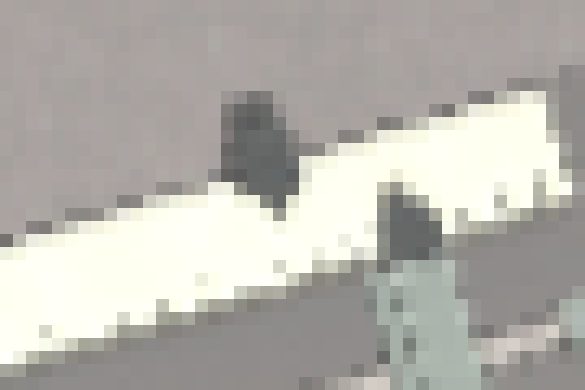

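View pics/sz2.png

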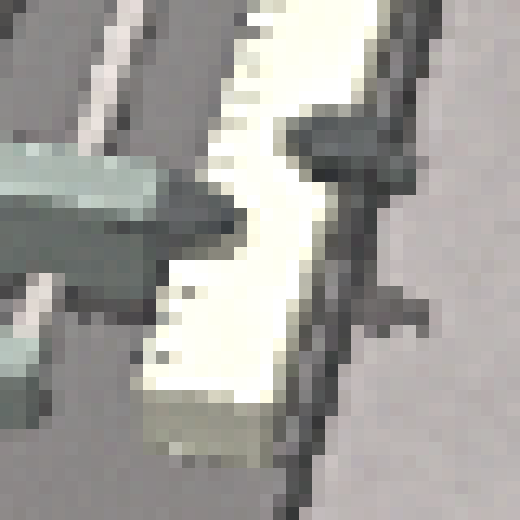

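Top view: pointer tip at about (334.7,188.5), mark tip (326.0,191.0). Scene view: pointer (333.3,211.0), mark (336.4,204.9).

```bash
cat >> h.py <<'E'
yaw=np.radians(15.9);ex=np.array([np.cos(yaw),np.sin(yaw)]);ey=np.array([-np.sin(yaw),np.cos(yaw)])
E
python3 - <<'E'
from h import *
for n,a,b in(("top",(334.7,188.5),(326,191)),("scene",(333.3,211),(336.4,204.9))):
    P=ray(n,[a,b],.059)[:,:2];print(n,P, (P[1]-P[0])@ex,(P[1]-P[0])@ey)
c=np.array([.5068,-.0016])
for n,a in(("top",(326,191)),("scene",(336.4,204.9))):print(n,[( (ray(n,a,z)[0,:2]-c)@ex,(ray(n,a,z)[0,:2]-c)@ey) for z in(.055,.06,.066)])
# wheel points from depth
for n in("top","scene"):
    d=np.load(n+"0.npz");D=d["d"];C=bot.get_calibration(n);E=C["extrinsics"]
    v,u=np.mgrid[0:400,0:640];p=(np.linalg.inv(C["mtx"])@np.c_[u.ravel(),v.ravel(),np.ones(u.size)].T).T*D.reshape(-1,1)
    W=(p-E[:3,3])@E[:3,:3]
    m=(np.abs(W[:,0]-.53)<.15)&(np.abs(W[:,1]+.14)<.07)&(W[:,2]>.095)&(W[:,2]<.2)
    Q=W[m];F=np.c_[(Q[:,:2]-c)@ex,(Q[:,:2]-c)@ey,Q[:,2]];print(n,m.sum(),F.min(0),F.max(0),F.mean(0))
    m=(np.abs(W[:,0]-.53)<.15)&(np.abs(W[:,1]+.14)<.07)&(W[:,2]>.08)&(W[:,2]<.2)
    Q=W[m];F=np.c_[(Q[:,:2]-c)@ex,(Q[:,:2]-c)@ey,Q[:,2]];print(n,m.sum(),F.min(0),F.max(0))
    xs=F[:,0];A=np.c_[xs**2,xs,np.ones(len(xs))]
    # circle fit xz
    s=np.linalg.lstsq(np.c_[2*F[:,0],2*F[:,2],np.ones(len(F))],F[:,0]**2+F[:,2]**2,rcond=None)[0];print("circ",s[:2],np.sqrt(s[2]+s[0]**2+s[1]**2))
# colored hubs
E
```

```text
top [[ 0.59918422 -0.03591169]
 [ 0.59121013 -0.0071237 ]] 0.0002177201745798404 0.029871169264587893
scene [[ 0.59549665 -0.03706078]
 [ 0.59209008 -0.01171936]] 0.003666279206852204 0.025305155020528852
top [(np.float64(0.08021852213028698), np.float64(-0.028610412002325152)), (np.float64(0.07952966336360649), np.float64(-0.028394028662393295)), (np.float64(0.07870303284358997), np.float64(-0.02813436865447507))]
scene [(np.float64(0.07851453308282), np.float64(-0.029602449468807183)), (np.float64(0.07943974110681043), np.float64(-0.03397214389805976)), (np.float64(0.08054999073559896), np.float64(-0.039215777213162634))]
top 135 [-0.03317102 -0.15990206  0.09557402] [ 0.02980266 -0.13786368  0.11735399] [-0.00205973 -0.14862925  0.10672585]
top 198 [-0.03842394 -0.16682197  0.08015639] [ 0.03550435 -0.12771172  0.11735399]
circ [-0.00205268  0.08961112] 0.024902855859191005
scene 189 [-0.03505244 -0.16371324  0.09514014] [ 0.0288691  -0.13532056  0.11449709] [-0.00266884 -0.15199555  0.10466867]
scene 300 [-0.03993583 -0.16864837  0.08006186] [ 0.03234551 -0.13532056  0.11449709]
circ [-0.00300548  0.0885534 ] 0.023572638431142264
```

```bash
cat >> h.py <<'E'
from scipy.spatial.transform import Rotation as Ro
c0=np.array([.5068,-.0016])
def fx(p): d=np.array(p)[:2]-c0; return np.array([d@ex,d@ey])
def w(fxy,z): return np.r_[c0+fxy[0]*ex+fxy[1]*ey,z]
def delta(P,az=None):
    o=bot.get_obs();R=Ro.from_rotvec(o["tool_rot"]);print("lin mm",(R.inv().apply(P-o["tcp_pos"])*1000).round(1))
    # desired tool: y along ex, z down
    Y=np.r_[ex,0];Z=np.array([0,0,-1.]);X=np.cross(Y,Z);Rd=Ro.from_matrix(np.c_[X,Y,Z])
    print("turn",np.degrees((R.inv()*Rd).as_rotvec()).round(2))
E
python3 - <<'E'
from h import *
print(w((-.002,-.149),.17));delta(w((-.030,-.149),.170))
E
```

```text
[ 0.54569644 -0.14544737  0.17      ]
lin mm [-540.3 -597.8   44.7]
turn [-5.00e-02  2.00e-02  5.48e+01]
```

>>> {"fn": "arm_command", "kwargs": {
  "targets": [
    {"gripper": 0, "linear": [0, 0, -40], "turn": [0, 0, 0]},
    {"gripper": 0, "linear": [-540, -598, -30], "turn": [0, 0, 55]},
    {"gripper": 0, "linear": [-540, -598, -30], "turn": [0, 0, 55]},
    {"gripper": 0, "linear": [-540, -598, -30], "turn": [0, 0, 55]},
    {"gripper": 0, "linear": [-540, -598, -30], "turn": [0, 0, 55]},
    {"gripper": 0, "linear": [-540, -598, -30], "turn": [0, 0, 55]},
    {"gripper": 0, "linear": [-540, -598, -30], "turn": [0, 0, 55]},
    {"gripper": 0, "linear": [-540, -598, -30], "turn": [0, 0, 55]},
    {"gripper": 0, "linear": [-540, -598, -30], "turn": [0, 0, 55]},
    {"gripper": 0, "linear": [-540, -598, -30], "turn": [0, 0, 55]},
    {"gripper": 0, "linear": [-540, -598, -30], "turn": [0, 0, 55]},
    {"gripper": 0, "linear": [-540, -598, -30], "turn": [0, 0, 55]},
    {"gripper": 0, "linear": [-540, -598, -30], "turn": [0, 0, 55]},
    {"gripper": 0, "linear": [-540, -598, -30], "turn": [0, 0, 55]},
    {"gripper": 0, "linear": [-540, -598, -30], "turn": [0, 0, 55]},
    {"gripper": 0, "linear": [-540, -598, -30], "turn": [0, 0, 55]},
    {"gripper": 0, "linear": [-540, -598, -30], "turn": [0, 0, 55]},
    {"gripper": 0, "linear": [-540, -598, -30], "turn": [0, 0, 55]},
    {"gripper": 0, "linear": [-540, -598, 30], "turn": [0, 0, 55]},
    {"gripper": 0, "linear": [-540, -598, 40], "turn": [0, 0, 55]}
  ],
  "force": 30
}}

```text
time: 2.1
tcp_pos: [0.5171, -0.1526, 0.1716]
tool_rot: [-1.896, -2.5, 0.001]
force: [0.4, 0.3, 0.0]
grip_width: 0.0005
```

```bash
python3 - <<'E'
from h import *
im,d=bot.get_image("scene");cv2.imwrite("pics/s1.png",cv2.resize(im[100:280,220:400,::-1],None,fx=3.3,fy=3.3,interpolation=cv2.INTER_CUBIC))
o=bot.get_obs();print(fx(o["tcp_pos"]),o["joints"],proj("scene",o["tcp_pos"]))
delta(w((-.03,-.149),.116))
E
```

```text
[-0.03195925 -0.1473103 ] [-4.09109279e-01  4.24486516e-01  1.81932380e+00  2.07425109e-04
  9.04806523e-01 -6.82804432e-01] [[286.61297318 201.43261026]]
lin mm [-1.9  2.3 53.6]
turn [-0.31 -0.26 -0.23]
```

View pics/s1.png

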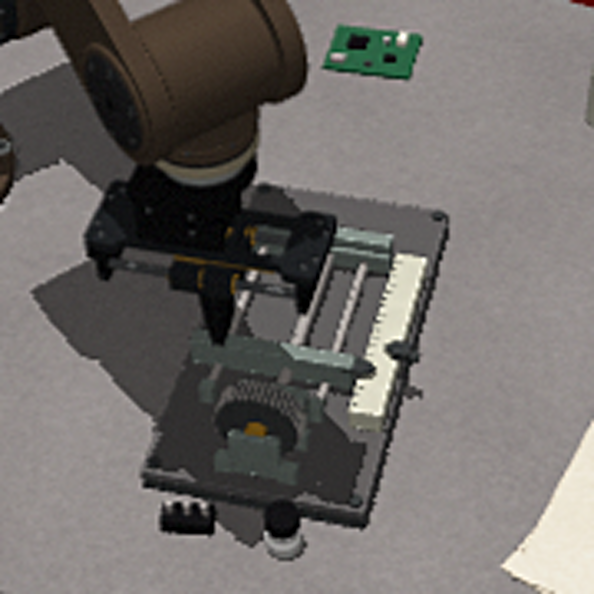

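>>> {"fn": "arm_command", "kwargs": {
  "targets": [
    {"gripper": 0, "linear": [-2, 2, 45], "turn": [0, 0, 0]},
    {"gripper": 0, "linear": [-2, 2, 57], "turn": [0, 0, 0]},
    {"gripper": 0, "linear": [-2, 2, 61.5], "turn": [0, 0, 0]},
    {"gripper": 0, "linear": [-2, 8, 61.5], "turn": [0, 0, 0]},
    {"gripper": 0, "linear": [-2, 14, 61.5], "turn": [0, 0, 0]},
    {"gripper": 0, "linear": [-2, 20, 61.5], "turn": [0, 0, 0]},
    {"gripper": 0, "linear": [-2, 26, 61.5], "turn": [0, 0, 0]},
    {"gripper": 0, "linear": [-2, 30, 61.5], "turn": [0, 0, 0]}
  ]
}}

```text
time: 2.95
tcp_pos: [0.5488, -0.1466, 0.1136]
tool_rot: [1.896, 2.504, 0.001]
force: [-0.4, -0.3, 0.3]
grip_width: 0.0007
```

```bash
python3 - <<'E'
from h import *
im,d=bot.get_image("scene")
o=bot.get_obs();print(o["tcp_pos"],fx(o["tcp_pos"]),o["force"],o["time"])
E
```

```text
[ 0.54904174 -0.14649242  0.11344768] [ 0.00093101 -0.15092154] [-0.24219849  0.79038418  0.28274185] 3.0
```

>>> {"fn": "arm_command", "kwargs": {
  "targets": [
    {"gripper": 0, "linear": [1, -30, -3], "turn": [0, 0, 0]},
    {"gripper": 0, "linear": [1, -30, 4], "turn": [0, 0, 0]},
    {"gripper": 0, "linear": [1, -26, 6.5], "turn": [0, 0, 0]},
    {"gripper": 0, "linear": [1, -20, 7], "turn": [0, 0, 0]},
    {"gripper": 0, "linear": [1, -14, 7], "turn": [0, 0, 0]},
    {"gripper": 0, "linear": [1, -8, 7], "turn": [0, 0, 0]},
    {"gripper": 0, "linear": [1, -4, 7], "turn": [0, 0, 0]},
    {"gripper": 0, "linear": [1, -2, 7], "turn": [0, 0, 0]}
  ]
}}

```text
time: 3.8
tcp_pos: [0.5475, -0.1459, 0.1066]
tool_rot: [1.896, 2.504, 0.001]
force: [-0.5, 1.5, 8.3]
grip_width: 0.0006
```

```bash
python3 - <<'E'
from h import *
im,d=bot.get_image("scene")
o=bot.get_obs();print(o["tcp_pos"],fx(o["tcp_pos"]),o["force"],o["time"])
cv2.imwrite("pics/s2.png",cv2.resize(im[150:250,260:380,::-1],None,fx=5,fy=5,interpolation=cv2.INTER_CUBIC))
E
```

```text
[ 0.54771086 -0.14584997  0.10665131] [-0.00017294 -0.14993906] [-0.11582022  2.59209891  7.82962047] 3.85
```

View pics/s2.png

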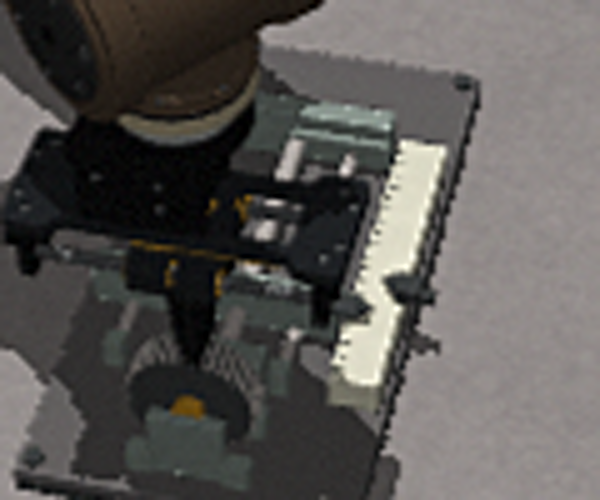

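8 N of pressure and the rail is moving in. I'll finish this stroke, lift off, and measure.

>>> {"fn": "arm_command", "kwargs": {
  "targets": [
    {"gripper": 0, "linear": [0, 6, 0], "turn": [0, 0, 0]},
    {"gripper": 0, "linear": [0, 12, 0], "turn": [0, 0, 0]},
    {"gripper": 0, "linear": [0, 18, 0], "turn": [0, 0, 0]},
    {"gripper": 0, "linear": [0, 20, 0], "turn": [0, 0, 0]},
    {"gripper": 0, "linear": [0, 20, -15], "turn": [0, 0, 0]},
    {"gripper": 0, "linear": [0, -20, -20], "turn": [0, 0, 0]},
    {"gripper": 0, "linear": [0, -28, -15], "turn": [0, 0, 0]},
    {"gripper": 0, "linear": [0, -28, -15], "turn": [0, 0, 0]}
  ]
}}

```text
time: 4.65
tcp_pos: [0.5181, -0.1541, 0.1207]
tool_rot: [-1.898, -2.502, 0.0]
force: [0.9, 0.1, 0.1]
grip_width: 0.0004
```

```bash
cat > look.py <<'E'
from h import *
import sys
k=sys.argv[1]
im,_=bot.get_image("scene");im2,_=bot.get_image("top")
A=cv2.resize(im[190:235,315:360,::-1],None,fx=13,fy=13,interpolation=cv2.INTER_NEAREST)
B=cv2.resize(im2[175:205,300:345,::-1],None,fx=13,fy=13,interpolation=cv2.INTER_NEAREST)
cv2.imwrite(f"pics/a{k}.png",cv2.convertScaleAbs(A,alpha=1.1,beta=40));cv2.imwrite(f"pics/b{k}.png",cv2.convertScaleAbs(B,alpha=1.1,beta=40))
o=bot.get_obs();print(o["tcp_pos"],fx(o["tcp_pos"]),o["force"],o["time"])
E
python3 look.py 1
```

```text
[ 0.51959856 -0.1540111   0.12089559] [-0.02944552 -0.15008633] [-0.21811423 -0.25758395 -0.47211656] 4.75
```

View pics/a1.png

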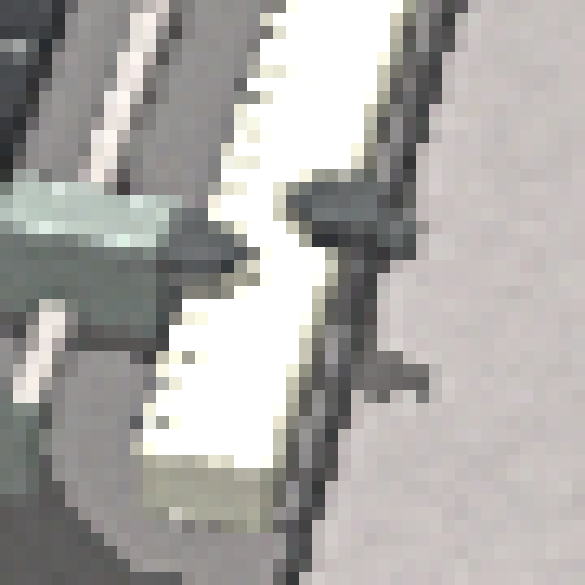

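View pics/b1.png

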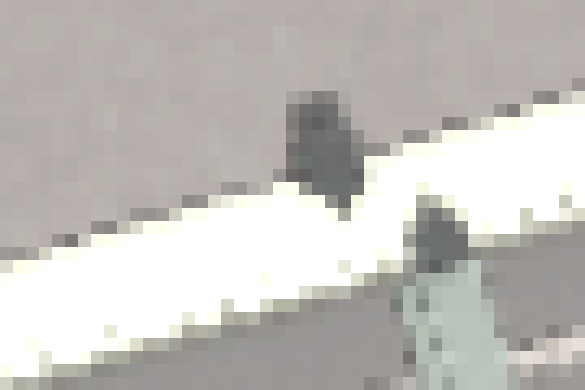

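>>> {"fn": "arm_command", "kwargs": {
  "targets": [
    {"gripper": 0, "linear": [0, 0, 10], "turn": [0, 0, 0]},
    {"gripper": 0, "linear": [0, 2, 15], "turn": [0, 0, 0]},
    {"gripper": 0, "linear": [0, 10, 15], "turn": [0, 0, 0]},
    {"gripper": 0, "linear": [0, 18, 15], "turn": [0, 0, 0]},
    {"gripper": 0, "linear": [0, 26, 15], "turn": [0, 0, 0]},
    {"gripper": 0, "linear": [0, 34, 15], "turn": [0, 0, 0]},
    {"gripper": 0, "linear": [0, 42, 15], "turn": [0, 0, 0]},
    {"gripper": 0, "linear": [0, 48, 15], "turn": [0, 0, 0]},
    {"gripper": 0, "linear": [0, 48, 15], "turn": [0, 0, 0]},
    {"gripper": 0, "linear": [0, 48, 0], "turn": [0, 0, 0]},
    {"gripper": 0, "linear": [0, 10, -5], "turn": [0, 0, 0]},
    {"gripper": 0, "linear": [0, 0, 0], "turn": [0, 0, 0]},
    {"gripper": 0, "linear": [0, 0, 0], "turn": [0, 0, 0]}
  ]
}}

```text
time: 6.05
tcp_pos: [0.5175, -0.1541, 0.1204]
tool_rot: [-1.898, -2.502, 0.001]
force: [1.1, -0.4, -0.2]
grip_width: 0.0004
```

```bash
python3 look.py 2
```

```text
[ 0.51931174 -0.15403772  0.12078384] [-0.02972866 -0.15003336] [-0.13726099 -0.43123541 -0.1810848 ] 6.15
```

View pics/a2.png

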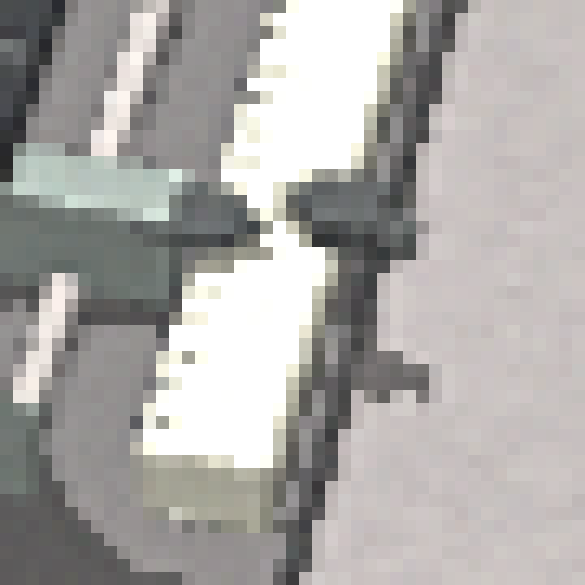

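View pics/b2.png

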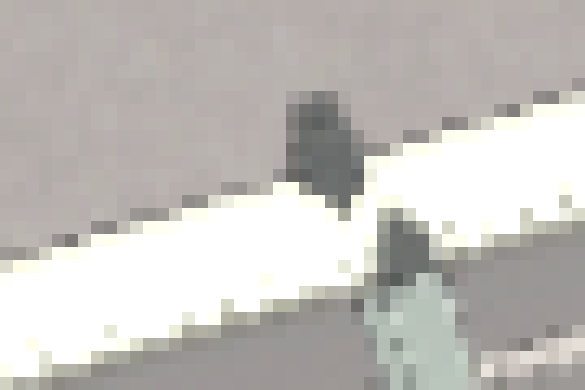

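```bash
cat >> h.py <<'E'
def gap(tp,tm,sp,sm):
    T=lambda p:np.array(p)/13-.5+[300,175]
    S=lambda p:np.array(p)/13-.5+[315,190]
    for n,f,a,b in(("top",T,tp,tm),("scene",S,sp,sm)):
        P=ray(n,[f(a),f(b)],.059)[:,:2];print(n,"dx %.1f dy %.1f mm"%(1e3*(P[1]-P[0])@ex,1e3*(P[1]-P[0])@ey))
E
python3 - <<'E'
from h import *
gap((423,198),(344,213),(250,255),(285,200))
gap((388,212),(344,213),(262,228),(285,200))
# px direction of ex at mark, and mm scale
for n in("top","scene"):
    m=np.r_[.5918,-.009,.059];p=proj(n,[m,m+np.r_[ex*.01,0],m+np.r_[ey*.01,0]])*13;print(n,p[1]-p[0],p[2]-p[0])
E
```

```text
top dx 2.0 dy 20.3 mm
scene dx 4.1 dy 18.0 mm
top dx 2.9 dy 10.8 mm
scene dx 3.2 dy 9.4 mm
top [-11.26273802 -37.38676131] [-37.79923445  11.15816694]
scene [43.04783073  7.33221605] [  9.42720494 -31.80894931]
```

>>> {"fn": "arm_command", "kwargs": {
  "targets": [
    {"gripper": 0, "linear": [0, 0, 10], "turn": [0, 0, 0]},
    {"gripper": 0, "linear": [0, 2, 15], "turn": [0, 0, 0]},
    {"gripper": 0, "linear": [0, 10, 15], "turn": [0, 0, 0]},
    {"gripper": 0, "linear": [0, 18, 15], "turn": [0, 0, 0]},
    {"gripper": 0, "linear": [0, 26, 15], "turn": [0, 0, 0]},
    {"gripper": 0, "linear": [0, 34, 15], "turn": [0, 0, 0]},
    {"gripper": 0, "linear": [0, 42, 15], "turn": [0, 0, 0]},
    {"gripper": 0, "linear": [0, 44, 15], "turn": [0, 0, 0]},
    {"gripper": 0, "linear": [0, 44, 15], "turn": [0, 0, 0]},
    {"gripper": 0, "linear": [0, 44, 0], "turn": [0, 0, 0]},
    {"gripper": 0, "linear": [0, 10, -5], "turn": [0, 0, 0]},
    {"gripper": 0, "linear": [0, 0, -5], "turn": [0, 0, 0]},
    {"gripper": 0, "linear": [0, 0, -5], "turn": [0, 0, 0]}
  ]
}}

```text
time: 7.45
tcp_pos: [0.5179, -0.1541, 0.1259]
tool_rot: [-1.898, -2.502, 0.0]
force: [0.6, -0.3, -0.4]
grip_width: 0.0005
```

```bash
python3 look.py 3
```

```text
[ 0.51936058 -0.15400444  0.12585059] [-0.02967258 -0.15001474] [-0.58356383 -0.25303891 -0.10500145] 7.55
```

View pics/a3.png

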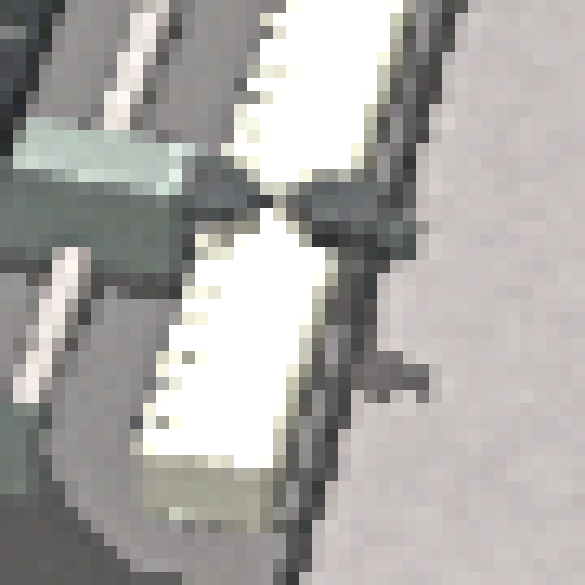

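View pics/b3.png

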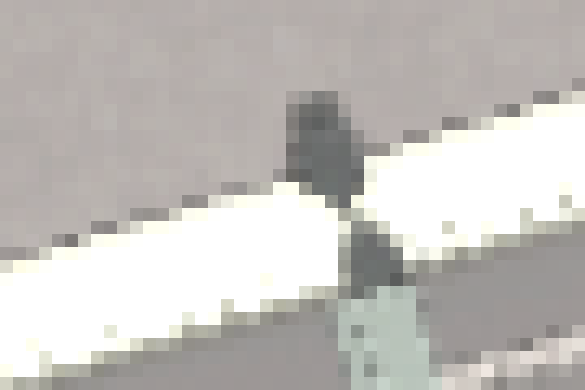

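```bash
cat > fine.py <<'E'
from h import *
im,_=bot.get_image("top");g=im.mean(2).astype(np.float32)
X=np.arange(.068,.102,.002);Y=np.arange(-.055,-.005,.0005)
G=np.array([[w((x,y),.060) for y in Y] for x in X])
p=proj("top",G.reshape(-1,3)).astype(np.float32).reshape(len(X),len(Y),2)
S=cv2.remap(g,p[...,0],p[...,1],cv2.INTER_LINEAR)
for x,r in zip(X,S):
    m=np.percentile(r,80); d=np.clip(.7*m-r,0,None); k=(Y>-.045)&(Y<-.012)
    print("%.3f white %.0f sum %.0f c %.1f mm"%(x,m,(d*k).sum(),1e3*(d*k*Y).sum()/max((d*k).sum(),1)))
V=cv2.resize(S,None,fx=6,fy=24,interpolation=cv2.INTER_NEAREST);cv2.imwrite("pics/f.png",V)
E
python3 fine.py
python3 - <<'E'
import re
s=open('fine.py').read().replace('im,_=bot.get_image("top")','im=np.load("top0.npz")["im"]').replace("(Y>-.045)","(Y>-.07)").replace("-.055,-.005","-.070,-.005").replace("pics/f.png","pics/f0.png")
exec(s)
E
```

```text
0.068 white 214 sum 2124 c -31.5 mm
0.070 white 214 sum 1822 c -31.4 mm
0.072 white 214 sum 1356 c -31.4 mm
0.074 white 214 sum 827 c -31.5 mm
0.076 white 214 sum 356 c -31.4 mm
0.078 white 213 sum 177 c -30.3 mm
0.080 white 213 sum 231 c -29.2 mm
0.082 white 213 sum 482 c -28.8 mm
0.084 white 213 sum 1130 c -29.5 mm
0.086 white 213 sum 1694 c -29.9 mm
0.088 white 205 sum 2248 c -28.7 mm
0.090 white 187 sum 2065 c -28.3 mm
0.092 white 138 sum 1178 c -27.1 mm
0.094 white 119 sum 742 c -26.5 mm
0.096 white 125 sum 758 c -27.4 mm
0.098 white 125 sum 741 c -27.2 mm
0.100 white 125 sum 648 c -27.2 mm
0.068 white 196 sum 2068 c -58.8 mm
0.070 white 197 sum 1776 c -58.5 mm
0.072 white 197 sum 1348 c -58.3 mm
0.074 white 197 sum 963 c -57.7 mm
0.076 white 197 sum 504 c -57.3 mm
0.078 white 197 sum 140 c -57.8 mm
0.080 white 197 sum 146 c -28.6 mm
0.082 white 197 sum 458 c -28.7 mm
0.084 white 197 sum 1083 c -29.5 mm
0.086 white 196 sum 1612 c -29.8 mm
0.088 white 190 sum 2157 c -28.7 mm
0.090 white 174 sum 2013 c -28.3 mm
0.092 white 133 sum 1304 c -27.2 mm
0.094 white 112 sum 817 c -26.5 mm
0.096 white 112 sum 701 c -27.4 mm
0.098 white 113 sum 685 c -27.3 mm
0.100 white 113 sum 596 c -27.3 mm[ WARN:0@1.661] global loadsave.cpp:1063 imwrite_ Unsupported depth image for selected encoder is fallbacked to CV_8U.
[ WARN:0@0.542] global loadsave.cpp:1063 imwrite_ Unsupported depth image for selected encoder is fallbacked to CV_8U.
```

View pics/f.png

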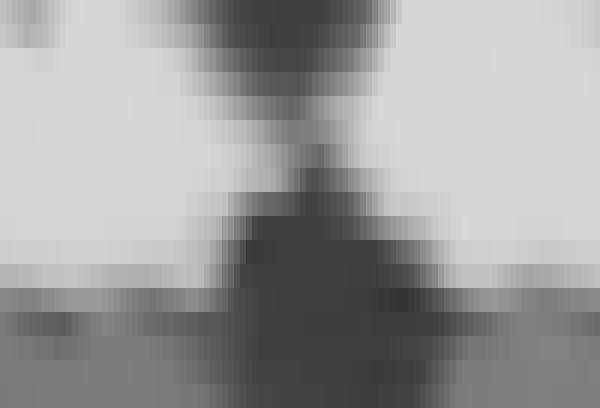

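>>> {"fn": "arm_command", "kwargs": {
  "targets": [
    {"gripper": 0, "linear": [0, 22, 0], "turn": [0, 0, 0]},
    {"gripper": 0, "linear": [0, 22, 8], "turn": [0, 0, 0]},
    {"gripper": 0, "linear": [0, 22, 19], "turn": [0, 0, 0]},
    {"gripper": 0, "linear": [0, 22, 19], "turn": [0, 0, 0]},
    {"gripper": 0, "linear": [0, 28, 19], "turn": [0, 0, 0]},
    {"gripper": 0, "linear": [0, 33, 19], "turn": [0, 0, 0]},
    {"gripper": 0, "linear": [0, 33, 19], "turn": [0, 0, 0]},
    {"gripper": 0, "linear": [0, 33, 19], "turn": [0, 0, 0]},
    {"gripper": 0, "linear": [0, 33, 0], "turn": [0, 0, 0]},
    {"gripper": 0, "linear": [0, 0, -10], "turn": [0, 0, 0]},
    {"gripper": 0, "linear": [0, -20, -40], "turn": [0, 0, 0]},
    {"gripper": 0, "linear": [0, -20, -40], "turn": [0, 0, 0]},
    {"gripper": 0, "linear": [0, -20, -40], "turn": [0, 0, 0]}
  ]
}}

```text
time: 8.9
tcp_pos: [0.4995, -0.1595, 0.1658]
tool_rot: [1.898, 2.503, 0.0]
force: [0.2, -0.7, 0.4]
grip_width: 0.0005
```

```bash
python3 look.py 4; python3 fine.py 2>/dev/null|head -12
```

```text
[ 0.49966465 -0.15911757  0.16500045] [-0.05001575 -0.14953636] [ 0.33143975 -0.15108781 -0.16199388] 9.0
0.068 white 212 sum 1992 c -30.2 mm
0.070 white 212 sum 1676 c -30.4 mm
0.072 white 213 sum 1300 c -30.2 mm
0.074 white 213 sum 889 c -30.0 mm
0.076 white 213 sum 529 c -29.6 mm
0.078 white 213 sum 254 c -29.0 mm
0.080 white 213 sum 232 c -28.9 mm
0.082 white 213 sum 490 c -28.8 mm
0.084 white 213 sum 1125 c -29.5 mm
0.086 white 212 sum 1695 c -29.8 mm
0.088 white 204 sum 2246 c -28.7 mm
0.090 white 186 sum 2060 c -28.3 mm
```

View pics/a4.png

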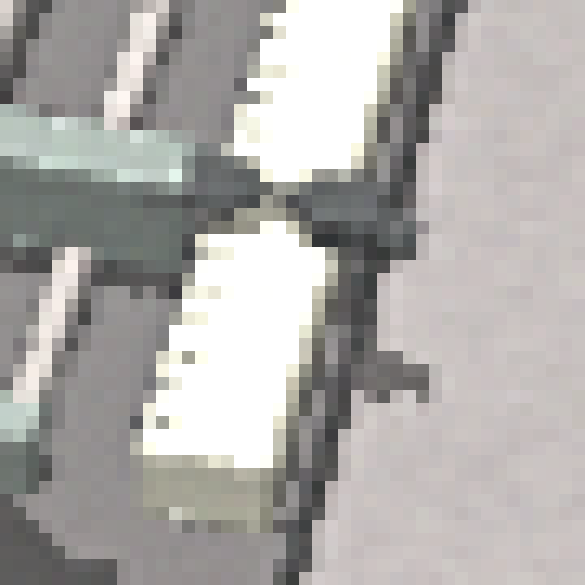

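View pics/b4.png

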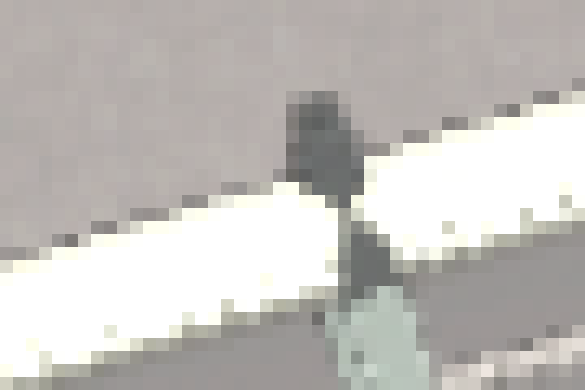

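View pics/f.png

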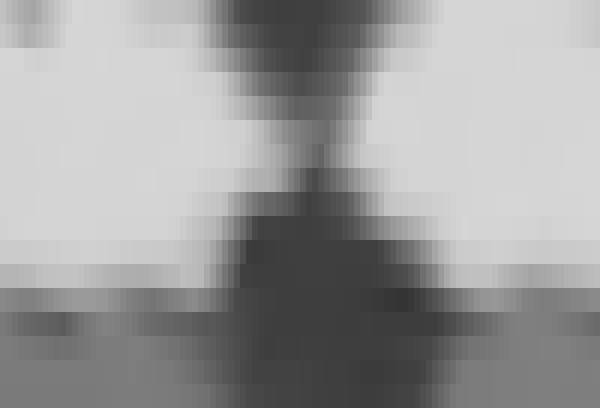

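```bash
python3 - <<'E'
from h import *
im,_=bot.get_image("scene");cv2.imwrite("pics/end.png",im[:,:,::-1]);a=np.load("scene0.npz")["im"]
o=bot.get_obs();print(o["force"],abs(o["joint_vel"]).max(),o["time"])
print(bot.sign_off())
E
```

```text
[ 0.18105215 -0.980671    0.4168574 ] 0.0021157958002651104 9.1
the job is handed in; nothing more can be done
None
```

View pics/end.png

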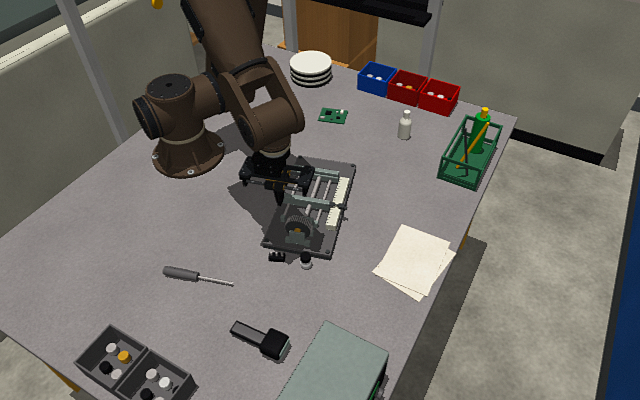

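I rolled the wheel with the shut fingertips in three full strokes and one short one, pressing with about 8 N where I read it. The rail closed about 28 mm, bringing the pointer tip to tip with the mark. I handed the job in at 9.1 s of the 48 s allowed.

- **Alignment:** The top view puts the pointer between 0 and 1 mm short of the mark. By eye, the scene view shows the two level. The two views disagreed by up to about 2 mm on earlier readings, so I trusted the top view, which depends less on height. Both readings are inside the 2.5 mm limit.
- **Mark:** Its measured position did not change between the first and last pictures.
- **Bystanders:** By eye, none of them moved in the last picture. I did not measure this.
- **Hand:** It finished about 50 mm above the top of the wheel and off to its -x side. The arm was at rest and the force reading was only about 1 N, close to sensor noise.
- **First try:** The first pass did not reach the wheel, because the tip ran about 1.5 mm above it. I lowered it 7 mm and went on.

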